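# Turn the order carousel and slide the flat tin into the bin of its kind

## Task

Turn the four-bin carousel by pushing its upright posts until the bin that already holds a flat tin is centred in front of the end of the raised loading shelf. Only then slide the flat tin that waits on the shelf, without lifting it, off the shelf's end so that it drops into that bin beside or on its twin. Keep the other goods in the carousel, and do not disturb the oil bottle, egg tray and cardboard box standing around.

Things in the scene. Friction and masses are not known exactly. Their poses are not given: they have to be found in the camera images.
- carousel_centre (a point): Centre of the round plywood carousel (378 mm across), on its axis and on the bins' floor, 30 mm above the table. The frame turns with it, about the vertical, either way, no stops; friction of about 2.5 N at a post keeps it where it is left. Dividers 6 mm thick lie along this frame's x and y axes: four quarter bins. Dividers and outer wall (inner radius 182 mm) end 85 mm above the table.
- post0 (a point): Top of the upright steel push post on the carousel's +x divider: 16 mm thick, 90 mm from the carousel's axis, rising from the divider's top (85 mm above the table) to 135 mm above the table, this point. A wooden hub of radius 22 mm on the carousel's axis ends at 80 mm.
- post1 (a point): The same for the post on the +y divider
- post2 (a point): The same for the post on the -x divider
- post3 (a point): The same for the post on the -y divider
- bin0 (a point): Centre of the bin between the carousel's +x and +y axes, on its floor, 106 mm from the carousel centre
- bin1 (a point): The same for the bin between -x and +y
- bin2 (a point): The same for the bin between -x and -y
- bin3 (a point): The same for the bin between +x and -y
- load_point (a point): Point on the stand's centre line in front of the loading shelf, 106 mm from the carousel's axis, 30 mm above the table: the wanted bin's centre belongs here; fixed (does not turn). Its +y axis points along the shelf from the shelf towards the carousel centre, the direction in which the tin is slid.
- shelf_lip (a point): Middle of the end edge of the raised steel loading shelf, on its top face, 100 mm above the table, 160 mm from the carousel's axis (it overhangs the rim); fixed, axes as load_point. The shelf runs level 185 mm from here along -y, is 82 mm wide between side rails that rise 12 mm above its top, and is open at both ends. Bin walls and goods pass below it.
- new_tin_centre (a point): Centre of the flat round tin to be sorted, 64 mm across and 20 mm high, aluminium with a paper band, about 0.08 to 0.17 kg, slick; it lies flat on the loading shelf, z up, 58 to 112 mm from the lip
- stored_tin_centre (a point): Centre of the twin flat tin (64 mm across, 20 mm high, same look) lying loose in one of the four bins: this tells which bin is wanted
- stored_jar_centre (a point): Centre of a glass jar 58 mm across and 58 mm high, with a dark lid 38 mm across, standing loose in another bin
- stored_carton_centre (a point): Centre of a cardboard carton 80 x 55 x 42 mm lying loose in another bin
- stored_bar_centre (a point): Centre of a paper-wrapped bar 90 x 40 x 30 mm lying loose in another bin
- oil_bottle: Bystander: oil bottle 72 mm across and 235 mm high standing on the table, left of the carousel; origin at its underside
- egg_tray: Bystander: tray of eggs 190 x 190 x 75 mm on the table, right of the shelf; origin at the centre of its underside
- goods_box: Bystander: closed cardboard box 100 x 130 x 90 mm on the table, left of the carousel; origin at the centre of its underside
Mind the look-alikes: they are no part of the job. Leave any black, green or red look-alike of the part that bears stored_bar_centre alone.

How it is judged:
On the way:
1. the bin holding the flat tin is centred at the loading shelf's end (bin centre within 24 mm of the load point) while the new tin still lies on the shelf (height (world z) of new_tin_centre above 0.104 m and y of new_tin_centre in the frame of shelf_lip below -0.01 m and ((horizontal distance between bin0 and load_point below 0.024 m and x of stored_tin_centre in the frame of carousel_centre above 0.012 m and y of stored_tin_centre in the frame of carousel_centre above 0.012 m) or (horizontal distance between bin1 and load_point below 0.024 m and x of stored_tin_centre in the frame of carousel_centre below -0.012 m and y of stored_tin_centre in the frame of carousel_centre above 0.012 m) or (horizontal distance between bin2 and load_point below 0.024 m and x of stored_tin_centre in the frame of carousel_centre below -0.012 m and y of stored_tin_centre in the frame of carousel_centre below -0.012 m) or (horizontal distance between bin3 and load_point below 0.024 m and x of stored_tin_centre in the frame of carousel_centre above 0.012 m and y of stored_tin_centre in the frame of carousel_centre below -0.012 m))), for 0.3 s.
At the end, for the whole second after the job is handed in: The new flat tin lies at rest in the same quarter bin as its twin (both centres within 175 mm of the carousel's axis, below 83 mm height, and at least 12 mm inside the same dividers), and the jar, carton and bar are still inside the carousel (horizontal distance between each of new_tin_centre, stored_tin_centre, stored_jar_centre, stored_carton_centre, stored_bar_centre and carousel_centre below 0.175 m and height (world z) of each of new_tin_centre, stored_tin_centre, stored_jar_centre, stored_carton_centre, stored_bar_centre below 0.083 m and ((x of each of new_tin_centre, stored_tin_centre in the frame of carousel_centre above 0.012 m and y of each of new_tin_centre, stored_tin_centre in the frame of carousel_centre above 0.012 m) or (x of each of new_tin_centre, stored_tin_centre in the frame of carousel_centre below -0.012 m and y of each of new_tin_centre, stored_tin_centre in the frame of carousel_centre above 0.012 m) or (x of each of new_tin_centre, stored_tin_centre in the frame of carousel_centre below -0.012 m and y of each of new_tin_centre, stored_tin_centre in the frame of carousel_centre below -0.012 m) or (x of each of new_tin_centre, stored_tin_centre in the frame of carousel_centre above 0.012 m and y of each of new_tin_centre, stored_tin_centre in the frame of carousel_centre below -0.012 m)) and linear speed of each of new_tin, stored_tin below 0.02 m/s); the robot touches nothing.
It fails at once if the new tin is lifted (its centre more than 30 mm above where it lies on the shelf) (height (world z) of new_tin_centre above 0.14 m).
It fails at once if the new tin falls outside the carousel (height (world z) of new_tin_centre below 0.09 m and horizontal distance between new_tin_centre and carousel_centre above 0.2 m).
It fails at once if goods leave the carousel (horizontal distance between any of stored_jar_centre, stored_carton_centre, stored_bar_centre, stored_tin_centre and carousel_centre above 0.2 m).
It fails at once if a bystander is moved by more than 30 mm (distance of any of oil_bottle, egg_tray, goods_box from where it was at the start of the episode above 0.03 m).
It also fails if it takes over 54 s, if anything falls off the work surface, if the arm or the gripper's body presses on something with over 40 N, if the wrist force passes 120 N, or if a joint passes its speed limit or range.

## Robot

A 7-joint arm with a two-finger parallel gripper is mounted at the origin on the work surface. World frame = base frame: x ahead of the robot, y to its left, z up, the work surface at z = 0. Lengths are in m, angles in rad, forces in N, time in s.
With the tool pointing down it reaches from about 0.4 to 0.9 m from the base axis. Payload 5.5 kg.
Tool frame: the origin (TCP) lies where the fingers leave the gripper's body, on its centre line; the fingertips stand 73 mm ahead of it and the grasp point (between the pads) lies 54 mm ahead of it; z points along the fingers, y is the direction in which the jaws open and shut (so a half turn about z gives the same grasp; the last joint's range is limited). The gripper opens to 85 mm and grips with 20 to 120 N. Pads are 22 mm wide; open, the fingers measure 114 mm over their backs; the gripper's body (76 mm by 85 mm) begins 54 mm behind the grasp point. The pads swing forward as they close: fully open they stand 13 mm farther back than shut.
Start: joints at [-0.887, 0.501, -0.427, 1.55, 0.221, 1.138, -0.21], TCP at [0.265, 0.593, 0.304] pointing down, gripper open.
Joint ranges: [-2.88, 2.88], [-0.31, 2.03], [-1.54, 1.56], [0.2, 2.42], [-1.41, 4.55], [0.19, 2.02], [-2.57, 2.57]. Speed limits (rad/s): [2.57, 2.57, 3.14, 3.14, 3.14, 3.14, 3.14].

## Interface

Orientations are given as a unit quaternion [x, y, z, w].
In Python, from rig import arm, optics gives the robot as it stands.
- The arm moves only by the tool drive_tool, never from a script. Its argument "series" is a list of rows, each a list of 5 numbers: the finger opening in mm, from 0 to 85.4, then the shift along the tool's x, y, z in mm, then the turn about the tool's z in degrees. A call has 1 to 10 rows; each row shifts and turns the commanded pose from where the row before left it, along the tool's axes as they then stand; what a row does not reach is not made up. A row lasts 1/8 s, in which the tool goes at most 62.5 mm and 10.7 degrees, less where a joint would pass 70% of its speed; a pose out of reach is approached as far as the arm can. A call with a gripper value outside its range is refused whole. The fingers move at their own pace and stop on an object; "grip_force" is the grip in N (left out, the last holds). Time passes only in rows, so rows that do not move let the fingers close. It gives the time, the measured TCP pose, the force and the opening at its end, in the units of the state.
- arm.state(): the state, without advancing time (a new reading comes with each control period).
- optics.grab_frame(name): name is "scene" or "top" or "wrist"; returns the picture (400x640x3 uint8, red, green, blue); there is no depth.
- optics.camera_info(name): a dict with "K" (3x3 intrinsics, pixels), "eye" and "rotation" of the camera in the world. Camera axes: x right, y up, looking along -z (the intrinsics and any distortion apply to the point x, -y, -z); pixel columns grow to the right and rows downward; lengths in m; the calibration is good to about 2 mm. A picture is of the moment at which its call begins: read the wrist's pose just before it. camera_info takes no time and is no camera call; for the wrist camera it gives the pose at the moment of the call.
- arm.close_job(): hands the job in, once; it reports no verdict.
The state is a dict: "time_s": time; "qpos": joint angles; "qd": joint speeds; "joint_efforts": joint torques, N m; "tcp_pos": TCP position; "eef_rot": TCP orientation; "contact_force": force on the tool from outside, world axes, zero at the start; "wrist_torque": the same for the moment, N m; "width": opening from 0.0 (shut) to 1.0 (fully open).
Only numpy, scipy, OpenCV 4.12 (cv2) and the standard library are available. Lean on these libraries where they do the work, as an engineer would, in place of code of your own. Each camera call takes 0.05 s, during which the arm holds its last target.

## Working session

There is one attempt and no reset: what is moved stays moved. The work goes in short steps, Python scripts to look and compute and a tool call to move; the robot and the scene stay as the last step left them, time stands still between calls to the robot, and variables do not carry over. Pictures are saved under pics/ and viewed, and the job is handed in when it is done.

Besides the shell and the picture viewer there is one more tool, called after "Request:" as name(argument=value, ...) on one line, values as JSON. drive_tool: Moves the arm, as the interface text tells. Its arguments: {"type":"object","properties":{"series":{"type":"array","items":{"type":"array","items":{"type":"number"}}},"grip_force":{"type":"number"}},"required":["series"]}

```bash
ls; mkdir -p pics; python3 - <<'E'
from rig import arm, optics
import cv2
for n in ["scene","top","wrist"]:
    im=optics.grab_frame(n); cv2.imwrite(f"pics/{n}0.png",im[:,:,::-1])
    c=optics.camera_info(n); print(n,c)
print(arm.state())
E
```

```text
pics
scene {'K': array([[483.69210252,   0.        , 317.6949595 ],
       [  0.        , 483.69210252, 198.96610099],
       [  0.        ,   0.        ,   1.        ]]), 'eye': array([1.21891123, 0.76357041, 1.60271311]), 'rotation': array([0.10308643, 0.26540467, 0.88548077, 0.36722929])}
top {'K': array([[504.16114785,   0.        , 315.69755891],
       [  0.        , 504.16114785, 196.99143113],
       [  0.        ,   0.        ,   1.        ]]), 'eye': array([0.2105344 , 0.06498987, 1.72466763]), 'rotation': array([-0.07455574,  0.0792443 ,  0.70934775, -0.69641048])}
wrist {'K': array([[286.10920577,   0.        , 325.6241053 ],
       [  0.        , 286.10920577, 200.80017801],
       [  0.        ,   0.        ,   1.        ]]), 'eye': array([0.20428576, 0.61925155, 0.37322476]), 'rotation': array([-0.11212264, -0.0719052 ,  0.5390485 ,  0.83167594])}
{'time_s': 0.15, 'qpos': array([-0.88682205,  0.50165582, -0.4268771 ,  1.55119704,  0.22080929,
        1.13826618, -0.21029338]), 'qd': array([-0.00010914, -0.0036278 , -0.00274371, -0.00436308, -0.00199326,
        0.00129168,  0.00093382]), 'joint_efforts': array([-5.92627403e-03, -5.70035613e+01, -5.82483619e+00, -2.81287873e+01,
        1.07140184e-02,  7.78893591e-03,  5.02039200e-06]), 'tcp_pos': array([0.26534275, 0.59292364, 0.30309249]), 'eef_rot': array([ 2.08794285e-01,  9.77959306e-01, -7.10045242e-04, -1.94333931e-04]), 'contact_force': array([ 0.61698781, -0.19325161, -0.61064567]), 'wrist_torque': array([-0.01230613, -0.04897452, -0.02001542]), 'width': 0.9965576901926292}
```

View pics/scene0.png

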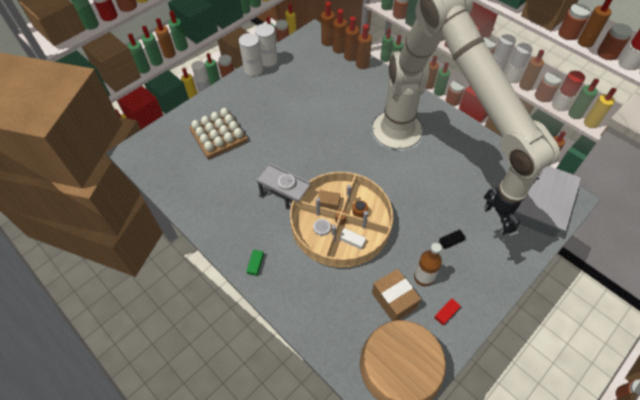

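View pics/top0.png

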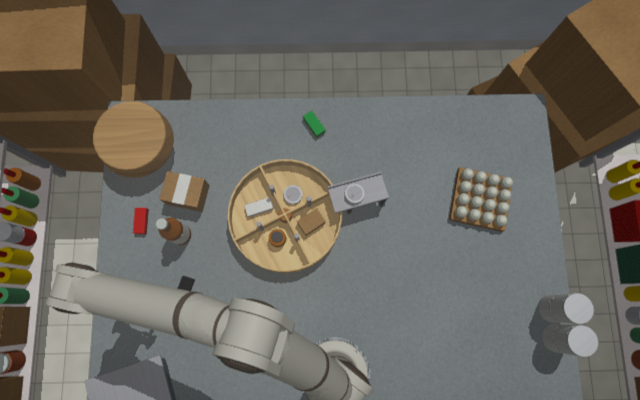

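View pics/wrist0.png

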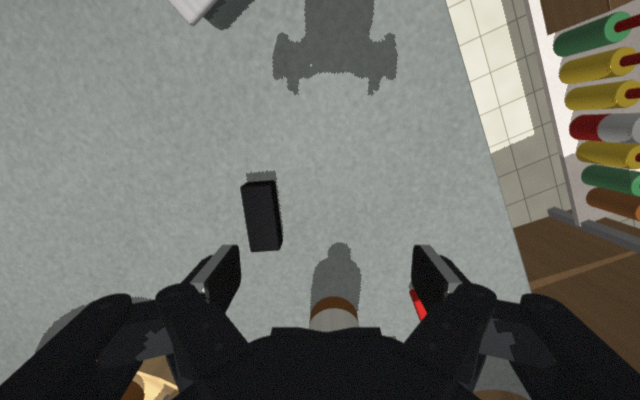

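The top view shows the carousel at about (285,216), the shelf to its right with the tin at (354,194), and the stored tin at (292,195). The bottle stands at (172,230), with the box and the red look-alike further left. I'll enlarge it.

```bash
cat > h.py <<'E'
import numpy as np, cv2
from scipy.spatial.transform import Rotation as R
from rig import arm, optics
def ray(ci,u,v,z):
    K=ci['K'];d=np.array([(u-K[0,2])/K[0,0],-(v-K[1,2])/K[1,1],-1.])
    d=R.from_quat(ci['rotation']).as_matrix()@d;e=ci['eye']
    return e+d*(z-e[2])/d[2]
def proj(ci,p):
    q=R.from_quat(ci['rotation']).as_matrix().T@(np.array(p)-ci['eye'])
    K=ci['K'];return np.array([K[0,2]+K[0,0]*q[0]/-q[2],K[1,2]+K[1,1]*-q[1]/-q[2]])
def crop(n,f,out,u0,v0,u1,v1,s,im=None):
    im=optics.grab_frame(n)[:,:,::-1] if im is None else im
    c=cv2.resize(im[v0:v1,u0:u1],None,fx=s,fy=s,interpolation=cv2.INTER_CUBIC);cv2.imwrite(out,c);return c
E
python3 - <<'E'
from h import *
crop('top',0,'pics/t1.png',220,150,395,280,4.5,cv2.imread('pics/top0.png'))
crop('scene',0,'pics/s1.png',250,155,410,275,5,cv2.imread('pics/scene0.png'))
E
```

```text
(no output)
```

View pics/t1.png

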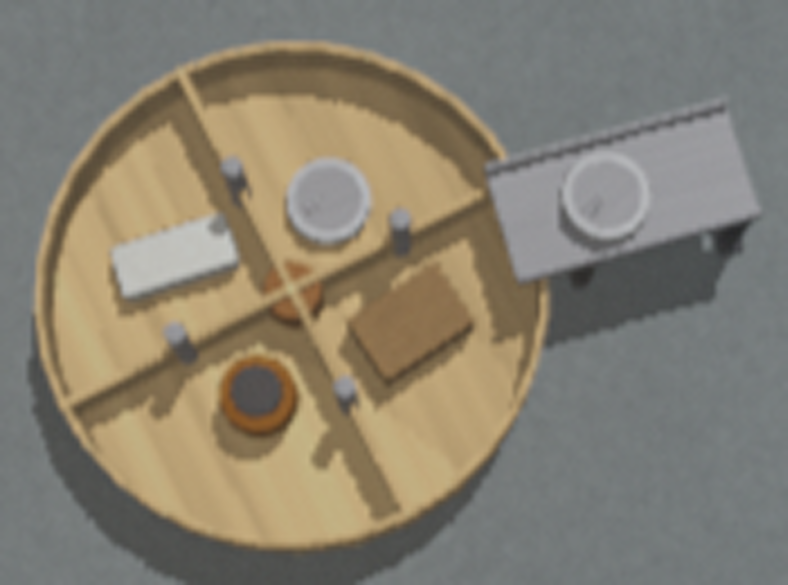

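View pics/s1.png

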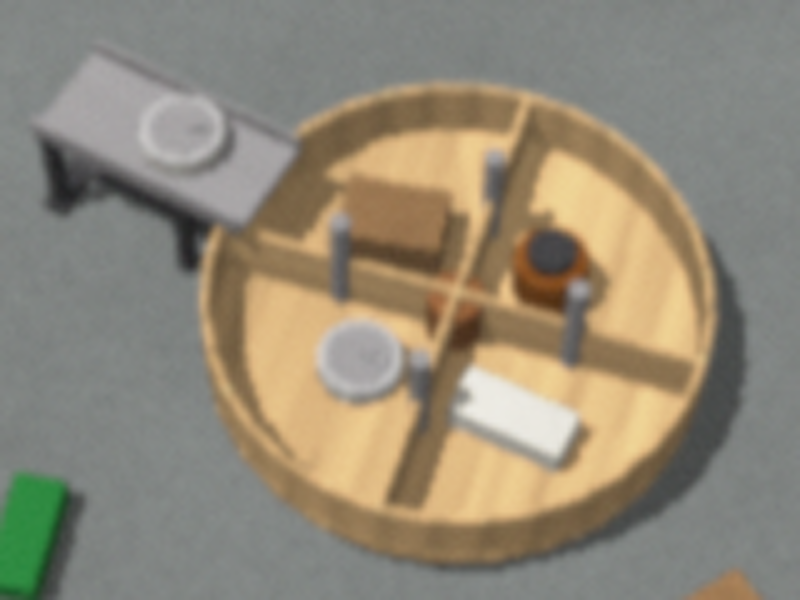

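```bash
python3 - <<'E'
from h import *
ct=optics.camera_info('top');cs=optics.camera_info('scene')
T=lambda x,y,z:ray(ct,220+x/4.5,150+y/4.5,z)
S=lambda x,y,z:ray(cs,250+x/5,155+y/5,z)
P=dict(A=T(232,162,.135),B=T(400,214,.135),C=T(176,330,.135),D=T(344,382,.135))
Q=dict(A=S(420,358,.135),B=S(340,221,.135),C=S(578,288,.135),D=S(495,157,.135))
for k in P:print(k,P[k],Q[k])
for X in(P,Q):
  c=sum(X.values())/4;print('c',c,[ (np.hypot(*(v-c)[:2]),np.degrees(np.arctan2(*(v-c)[1::-1]))) for v in X.values()])
print('hub',T(290,291,.085),S(458,292,.085))
print('tins',T(328,200,.05),S(360,355,.05),'new',T(605,195,.12),S(183,129,.12))
print('shelf T',T(487,168,.112),T(520,280,.1),T(725,100,.112),T(760,212,.105))
print('shelf S',S(243,228,.1),S(298,148,.112),S(38,125,.1),S(102,45,.112))
E
```

```text
A [0.60153987 0.19349834 0.135     ] [0.59877697 0.19491417 0.135     ]
B [0.56099373 0.0730327  0.135     ] [0.55758663 0.07435143 0.135     ]
C [0.47961823 0.23318345 0.135     ] [0.47872124 0.23475738 0.135     ]
D [0.44029772 0.11449035 0.135     ] [0.43768583 0.11561712 0.135     ]
c [0.52061239 0.15355121 0.135     ] [(np.float64(0.09024982246206542), np.float64(26.271698041040157)), (np.float64(0.09007709863798924), np.float64(-63.36548792236118)), (np.float64(0.08956458550041024), np.float64(117.23911536023097)), (np.float64(0.08930955605083885), np.float64(-154.06413405971156))]
c [0.51819267 0.15491003 0.135     ] [(np.float64(0.08996756156570276), np.float64(26.40099803819925)), (np.float64(0.0896748048497486), np.float64(-63.94090361436883)), (np.float64(0.08907072224865242), np.float64(116.30484977361237)), (np.float64(0.08958394410772777), np.float64(-153.98442092740746))]
hub [0.51556936 0.15497112 0.085     ] [0.51798061 0.15654039 0.085     ]
tins [0.59155492 0.12776298 0.05      ] [0.59224813 0.12871942 0.05      ] new [ 0.57575877 -0.07589122  0.12      ] [ 0.57562112 -0.07490022  0.12      ]
shelf T [0.59936604 0.00899297 0.112     ] [ 0.51790087 -0.01343297  0.1       ] [ 0.64774858 -0.16754665  0.112     ] [ 0.5643926  -0.19019036  0.105     ]
shelf S [0.59669855 0.01124533 0.1       ] [ 0.52329692 -0.00517592  0.112     ] [ 0.64220003 -0.16767192  0.1       ] [ 0.56215696 -0.18234336  0.112     ]
```

Request:
drive_tool(series=[[45,0,0,-20,10],[45,0,0,-20,10],[45,0,0,-20,10],[45,0,0,-10,9.5],[45,0,0,0,0],[45,0,0,0,0]])

```text
time_s: 0.9
tcp_pos: [0.2653, 0.593, 0.373]
eef_rot: [0.526, 0.851, -0.001, 0.0]
contact_force: [-0.3, 0.9, 0.4]
width: 0.529
```

```bash
cat >> h.py <<'E'
C=np.array([0.5193,0.1545])
def pose():
    s=arm.state();M=R.from_quat(s['eef_rot']).as_matrix();return s,M
def shift(t):
    s,M=pose();return 1000*M.T@(np.array(t)-s['tcp_pos'])
def ang(M):
    return np.degrees(np.arctan2(M[1,1],M[0,1]))
E
python3 - <<'E'
from h import *
s,M=pose();print(s['time_s'],s['tcp_pos'],ang(M),M[:,2],s['width'],s['contact_force'])
ct=optics.camera_info('top')
for n,u,v,z in [('bottle top',160,222,.235),('bottle base',180,238,0),('box',172,190,.09),('box',207,185,.09)]:print(n,ray(ct,u,v,z))
p=C+.09*np.array([np.cos(np.radians(116.7)),np.sin(np.radians(116.7))]);print(p,shift([*p,s['tcp_pos'][2]]),s['qpos'])
E
```

```text
0.9 [0.26526899 0.59300429 0.3730274 ] 26.5847962653499 [-4.85861154e-04 -1.18374774e-03 -9.99999181e-01] 0.5287232658650901 [-0.30430102  0.87869047  0.36805188]
bottle top [0.47209867 0.51868758 0.235     ]
bottle base [0.45633816 0.51895664 0.        ]
box [0.60479792 0.52814452 0.09      ]
box [0.61986874 0.41231865 0.09      ]
[0.47886129 0.23490342] [-4.15827035e+02  3.07518696e+01  3.20124894e-01] [-0.97709835  0.43062406 -0.29960115  1.4728413   0.12971793  1.25891403
 -0.82692784]
```

Request:
drive_tool(series=[[45,-30,3,0,0],[45,-50,3,0,0],[45,-50,4,0,0],[45,-50,4,0,0],[45,-50,4,0,0],[45,-50,4,0,0],[45,-50,4,0,0],[45,-50,3,0,0],[45,-36,2,0,0],[45,0,0,0,0]])

```text
time_s: 2.15
tcp_pos: [0.4797, 0.2305, 0.373]
eef_rot: [0.529, 0.849, -0.001, 0.0]
contact_force: [0.1, 1.0, -1.2]
width: 0.526
```

```bash
python3 - <<'E'
from h import *
s,M=pose();print(s['time_s'],s['tcp_pos'],ang(M),s['width'])
print(shift([.4789,.2349,.176]))
cv2.imwrite('pics/w2.png',optics.grab_frame('wrist')[:,:,::-1])
E
```

```text
2.15 [0.47967535 0.23049307 0.37296595] 26.138936140981258 0.5259115527998024
[  4.61433478   1.57315395 196.95644312]
```

View pics/w2.png

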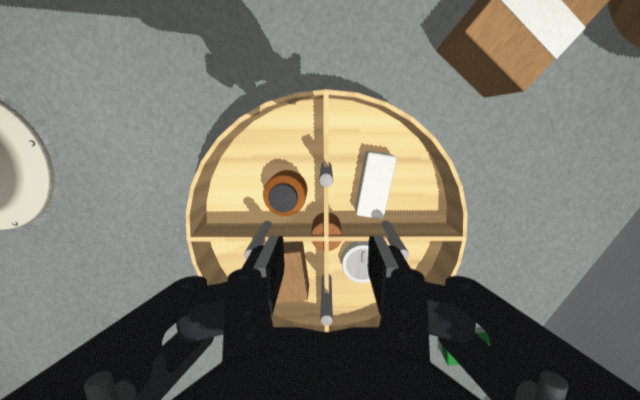

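The wrist view shows the near post's top at (326,178), centred between the fingers, with the jar left of it at (284,195) and the bar right of it. I'll descend with the fingers straddling the post.

```bash
python3 - <<'E'
from h import *
w=optics.camera_info('wrist')
print(ray(w,326.5,180,.135),ray(w,377,214,.135),ray(w,326.5,320,.135))
E
```

```text
[0.47627815 0.23754561 0.135     ] [0.54481192 0.22783747 0.135     ] [0.55589937 0.07678287 0.135     ]
```

Request:
drive_tool(series=[[45,5,1,40,0],[45,0,0,40,0],[45,0,0,40,0],[45,0,0,35,0],[45,0,0,20,0],[45,0,0,15,0],[45,0,0,7,0],[45,0,0,0,0]])

```text
time_s: 3.2
tcp_pos: [0.4767, 0.2398, 0.1768]
eef_rot: [0.527, 0.85, -0.0, -0.0]
contact_force: [-0.3, 0.2, -0.1]
width: 0.527
```

```bash
python3 - <<'E'
from h import *
s,M=pose();print(s['time_s'],s['tcp_pos'],ang(M),s['width'],s['contact_force'])
cv2.imwrite('pics/w3.png',optics.grab_frame('wrist')[:,:,::-1])
E
```

```text
3.2 [0.47666655 0.23976468 0.17680522] 26.43944691770897 0.527218377658208 [-0.25080548  0.23851683 -0.10259647]
```

View pics/w3.png

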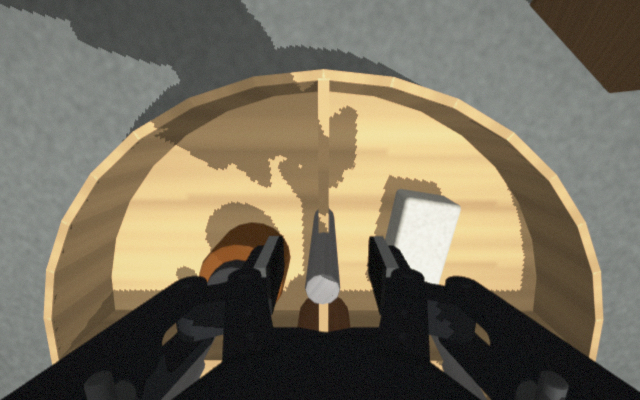

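Request:
drive_tool(series=[[45,-0.7,5,0,3],[45,-0.5,9.6,0,6],[45,-0.5,9.6,0,6],[45,-0.5,9.6,0,6],[45,-0.5,9.6,0,6],[45,-0.5,9.6,0,6],[45,-0.5,9.6,0,6],[45,-0.5,9.6,0,6],[45,-0.5,9.6,0,6],[45,-0.3,6.4,0,4]])

```text
time_s: 4.5
tcp_pos: [0.5619, 0.2374, 0.1776]
eef_rot: [0.86, 0.509, -0.0, -0.0]
contact_force: [-2.9, 0.2, 0.2]
width: 0.529
```

```bash
python3 - <<'E'
from h import *
s,M=pose();print(s['time_s'],s['tcp_pos'],ang(M),s['width'],s['contact_force'])
d=s['tcp_pos'][:2]-C;print(np.hypot(*d),np.degrees(np.arctan2(d[1],d[0])))
crop('top',0,'pics/t4.png',220,150,395,280,4.5)
cv2.imwrite('pics/w4.png',optics.grab_frame('wrist')[:,:,::-1])
E
```

```text
4.5 [0.56192677 0.23743161 0.17757047] -28.74451285667387 0.5292551668776776 [-2.89273791  0.17970818  0.17022541]
0.09324533800005538 62.79687469120737
```

View pics/t4.png

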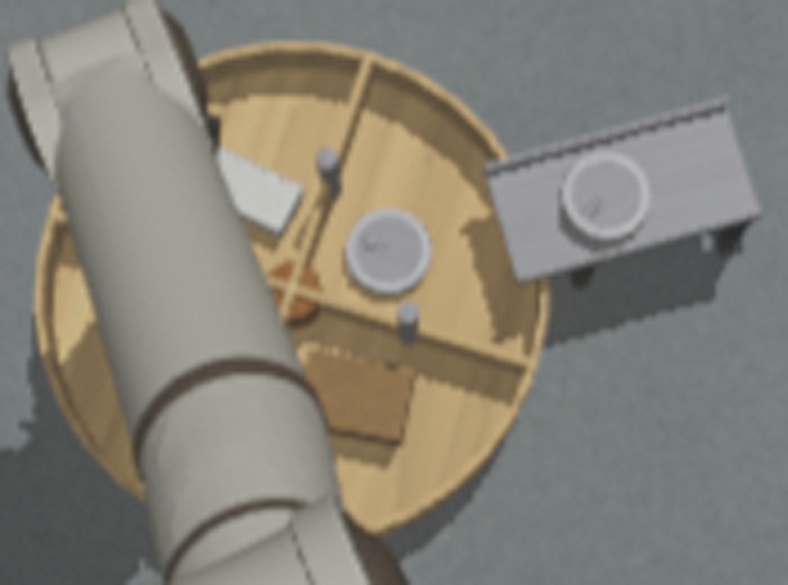

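View pics/w4.png

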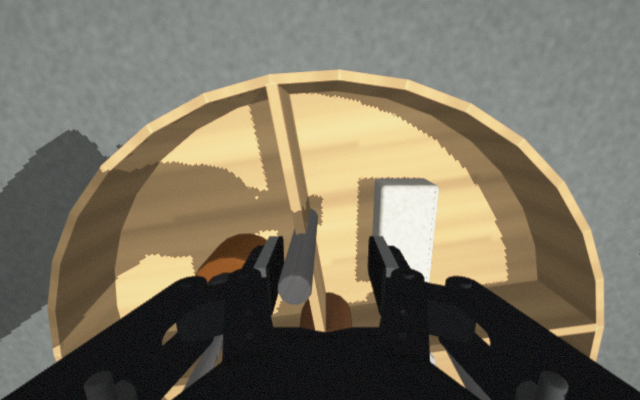

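```bash
python3 - <<'E'
from h import *
ct=optics.camera_info('top')
T=lambda x,y,z:ray(ct,220+x/4.5,150+y/4.5,z)
for p in (T(327,156,.135),T(407,311,.135)):
  d=p[:2]-C;print(p,np.hypot(*d),np.degrees(np.arctan2(d[1],d[0])))
E
```

```text
[0.6047773  0.12500094 0.135     ] 0.09042435300347013 -19.040062028129448
[0.49031848 0.06918726 0.135     ] 0.09010100664966311 -108.76309450011304
```

The carousel has turned about 45.5°, so roughly 11.5° remain.

Request:
drive_tool(series=[[45,-0.3,6.4,0,4],[45,-0.3,6.4,0,4],[45,-0.3,6,0,4],[45,0,0,0,0],[45,0,0,0,0]])

```text
time_s: 5.22
tcp_pos: [0.5776, 0.2267, 0.1774]
eef_rot: [0.908, 0.419, 0.001, -0.0]
contact_force: [-0.8, -0.2, -0.6]
width: 0.525
```

```bash
python3 - <<'E'
from h import *
s,M=pose();print(s['time_s'],s['tcp_pos'],ang(M),s['width'],s['contact_force'])
crop('top',0,'pics/t5.png',220,150,395,280,4.5)
E
```

```text
5.225 [0.57755116 0.22665897 0.17738215] -40.485107541658344 0.525454254710221 [-0.81058573 -0.24049831 -0.62719302]
```

View pics/t5.png

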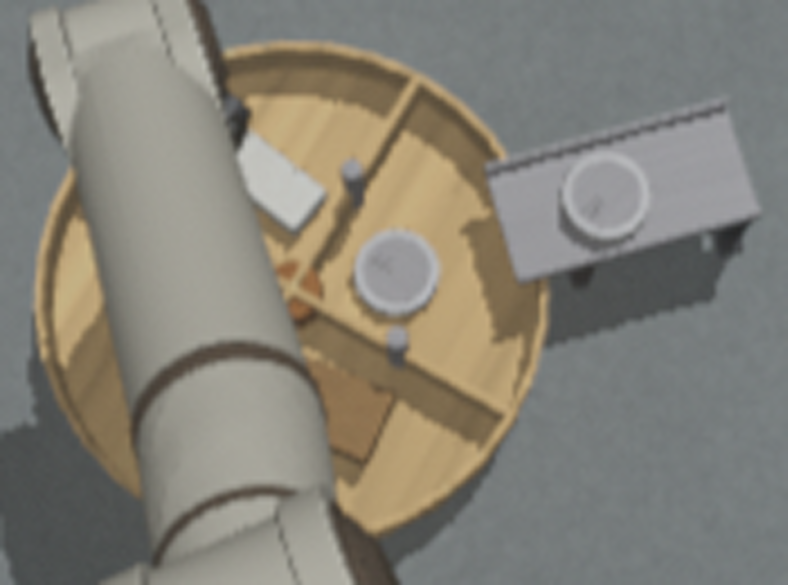

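```bash
python3 - <<'E'
from h import *
ct=optics.camera_info('top')
T=lambda x,y,z:ray(ct,220+x/4.5,150+y/4.5,z)
for p in (T(352,166,.135),T(397,334,.135)):
  d=p[:2]-C;print(p,np.hypot(*d),np.degrees(np.arctan2(d[1],d[0])))
u=np.array([np.cos(np.radians(-75.4)),np.sin(np.radians(-75.4))])
for r in(.16+.077,.16+.077+.1): print(r,C+u*r)
s,M=pose(); print(s['qpos'])
E
```

```text
[0.59703467 0.10705549 0.135     ] 0.09106953727401616 -31.39735078218743
[0.47390419 0.07655285 0.135     ] 0.09020276178768173 -120.21618690634598
0.237 [ 0.57904044 -0.07484707]
0.33699999999999997 [ 0.60424737 -0.17161799]
[-0.55556978  0.5622253   0.18513142  1.74430945 -0.13165473  0.84633004
 -1.01793415]
```

The bin is centred within about 1°. I'll lift off, turn and move behind the tin.

Request:
drive_tool(series=[[45,0,-5,-10,0],[45,0,0,-30,0],[45,0,0,-40,0],[45,0,0,-40,-10],[26,0,0,-20,-10],[26,0,0,0,-10],[26,0,0,0,-10],[26,0,0,0,-10],[26,0,0,0,-5],[26,0,0,0,0]])

```text
time_s: 6.52
tcp_pos: [0.5734, 0.2298, 0.3176]
eef_rot: [0.613, 0.79, 0.0, 0.0]
contact_force: [0.3, -0.5, 0.6]
width: 0.302
```

```bash
python3 - <<'E'
from h import *
s,M=pose();print(s['time_s'],s['tcp_pos'],ang(M),s['width'],s['contact_force'])
print(shift([.594,-.134,.317]))
crop('top',0,'pics/t6.png',220,150,395,280,4.5)
E
```

```text
6.525 [0.57343731 0.22982834 0.31761143] 14.370858784739728 0.301714178476159 [ 0.33010347 -0.50203919  0.59850733]
[-357.54772608  -70.38231895    0.46326722]
```

View pics/t6.png

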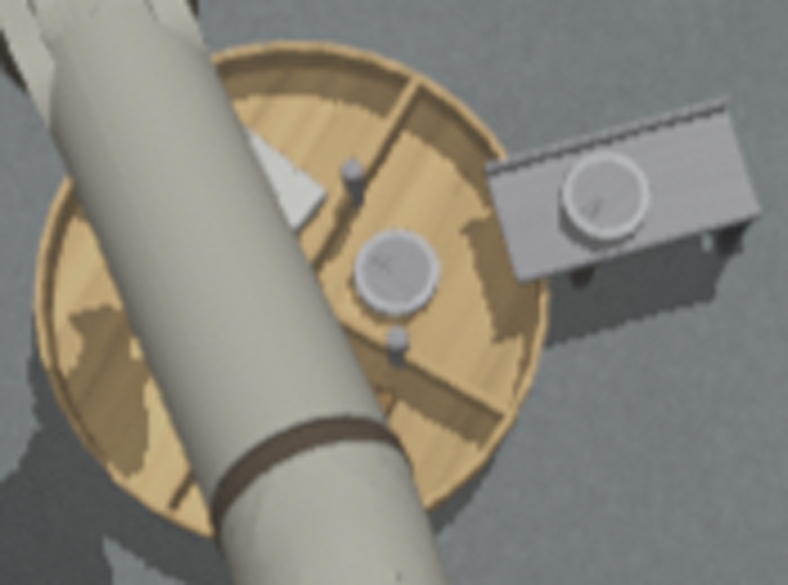

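The carousel is unmoved, with the same post positions as before. Next I'll fly the tool to behind the tin.

Request:
drive_tool(series=[[26,-30,-6,0,0],[26,-45,-9,0,0],[26,-45,-9,0,0],[26,-45,-9,0,0],[26,-45,-9,0,0],[26,-45,-9,0,0],[26,-45,-9,0,0],[26,-40,-7,0,0],[26,-18,-3,0,0],[26,0,0,0,0]])

```text
time_s: 7.82
tcp_pos: [0.5947, -0.1352, 0.3169]
eef_rot: [0.614, 0.789, -0.0, -0.0]
contact_force: [-0.3, 0.4, 1.5]
width: 0.304
```

```bash
python3 - <<'E'
from h import *
s,M=pose();print(s['time_s'],s['tcp_pos'],ang(M),s['width'],s['contact_force'])
print(shift([.594,-.134,.177]))
cv2.imwrite('pics/w7.png',optics.grab_frame('wrist')[:,:,::-1])
E
```

```text
7.825 [ 0.59467471 -0.13516891  0.31688933] 14.240630919793936 0.30371231172586055 [-0.28733811  0.43818379  1.50666955]
[  1.29176691  -0.34987669 139.88944316]
```

View pics/w7.png

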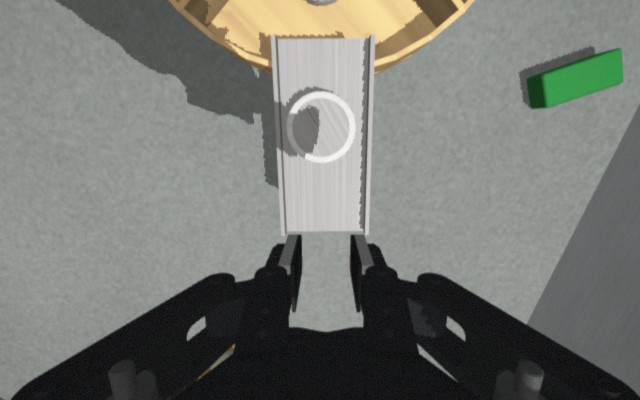

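```bash
python3 - <<'E'
from h import *
w=optics.camera_info('wrist')
for a in[(321,127,.12),(283,233,.112),(367,233,.112),(324,37,.1),(324,233,.1)]:
  p=ray(w,*a);d=p[:2]-C;print(a,p,np.hypot(*d),np.degrees(np.arctan2(d[1],d[0])))
s,M=pose();d=s['tcp_pos'][:2]-C;print(np.hypot(*d),np.degrees(np.arctan2(d[1],d[0])))
E
```

```text
(321, 127, 0.12) [ 0.5750116  -0.07414836  0.12      ] 0.23533774548211836 -76.30635462068253
(283, 233, 0.112) [ 0.56287017 -0.18627724  0.112     ] 0.34355129193317635 -82.71396163376593
(367, 233, 0.112) [ 0.64649349 -0.16483907  0.112     ] 0.3437377264446835 -68.28249271554482
(324, 37, 0.1) [0.55824032 0.00220131 0.1       ] 0.1571980882773302 -75.65766298338653
(324, 233, 0.1) [ 0.60480136 -0.18044616  0.1       ] 0.34568687050530816 -75.6799797404221
0.29748752992386834 -75.28634497899411
```

Request:
drive_tool(series=[[26,0,-2,25,0],[26,0,0,35,0],[26,0,0,35,0],[26,0,0,20,0],[26,0,0,12,0],[26,0,0,6,0],[26,0,0,4,0],[26,0,0,2,0],[26,0,0,0,0]])

```text
time_s: 9.0
tcp_pos: [0.593, -0.1351, 0.1783]
eef_rot: [0.613, 0.79, 0.0, 0.0]
contact_force: [0.1, -1.0, 0.1]
width: 0.307
```

```bash
python3 - <<'E'
from h import *
s,M=pose();print(s['time_s'],s['tcp_pos'],ang(M),s['width'],s['contact_force'])
cv2.imwrite('pics/w8.png',optics.grab_frame('wrist')[:,:,::-1])
crop('scene',0,'pics/s8.png',230,135,390,255,5)
E
```

```text
9.0 [ 0.59303425 -0.13512773  0.17829754] 14.37837840770466 0.3074218927731898 [ 0.05062111 -1.02288317  0.08809588]
```

View pics/w8.png

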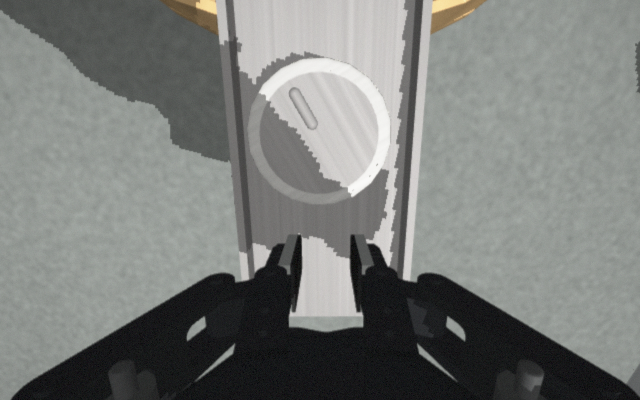

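View pics/s8.png

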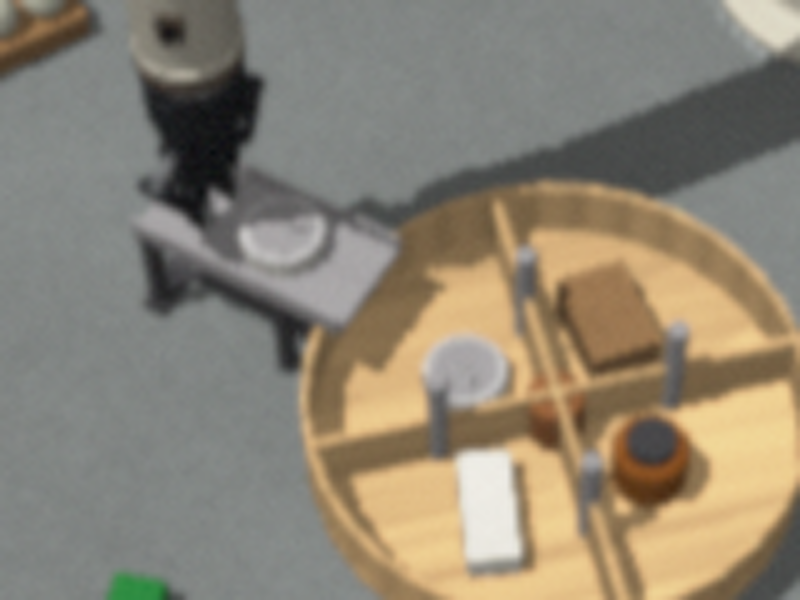

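The fingers are behind the tin between the rails, and the right bin faces the lip. Now I'll push.

Request:
drive_tool(series=[[26,8,0,0,0],[26,10,0,0,0],[26,8,0,0,0],[26,12,0,0,0],[26,16,0,0,0],[26,18,0,0,0],[26,20,0,0,0],[26,20,0,0,0],[26,18,0,0,0],[26,0,0,0,0]])

```text
time_s: 10.35
tcp_pos: [0.5601, -0.0066, 0.1779]
eef_rot: [0.612, 0.791, 0.0, -0.0]
contact_force: [0.0, -0.2, -0.4]
width: 0.305
```

```bash
python3 - <<'E'
from h import *
s,M=pose();print(s['time_s'],s['tcp_pos'],ang(M),s['width'],s['contact_force'])
cv2.imwrite('pics/w9.png',optics.grab_frame('wrist')[:,:,::-1])
crop('scene',0,'pics/s9.png',230,135,390,255,5)
E
```

```text
10.35 [ 0.56011311 -0.00657915  0.17785128] 14.590581664576273 0.30536284023642873 [ 0.03705214 -0.23487163 -0.36381958]
```

View pics/s9.png

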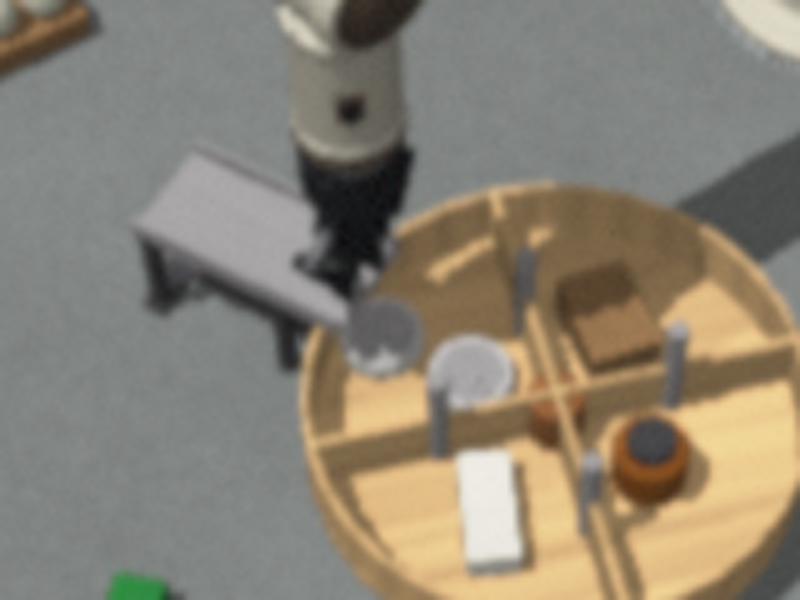

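View pics/w9.png

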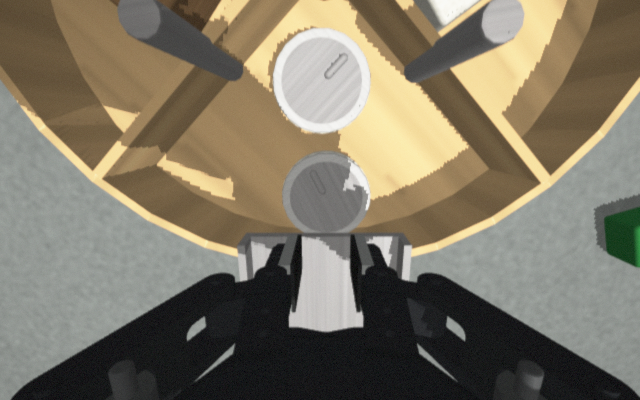

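The tin has dropped into the bin beside its twin. I'll retreat straight up and check.

Request:
drive_tool(series=[[26,0,0,-15,0],[26,0,0,-35,0],[26,0,0,-45,0],[26,-20,0,-45,0],[26,-30,0,-30,0],[26,-30,0,0,0],[26,-20,0,0,0],[26,0,0,0,0]])

```text
time_s: 11.45
tcp_pos: [0.585, -0.1082, 0.3478]
eef_rot: [0.615, 0.789, -0.0, -0.0]
contact_force: [-0.5, 1.3, -0.2]
width: 0.306
```

```bash
python3 - <<'E'
from h import *
s,M=pose();print(s['time_s'],s['tcp_pos'],s['contact_force'])
cv2.imwrite('pics/w10.png',optics.grab_frame('wrist')[:,:,::-1])
crop('scene',0,'pics/s10.png',250,155,410,275,5)
cv2.imwrite('pics/t10.png',optics.grab_frame('top')[:,:,::-1])
crop('top',0,'pics/t10c.png',220,150,395,280,4.5)
E
```

```text
11.45 [ 0.5849868  -0.10819448  0.34775093] [-0.46484271  1.26899356 -0.23253659]
```

View pics/s10.png

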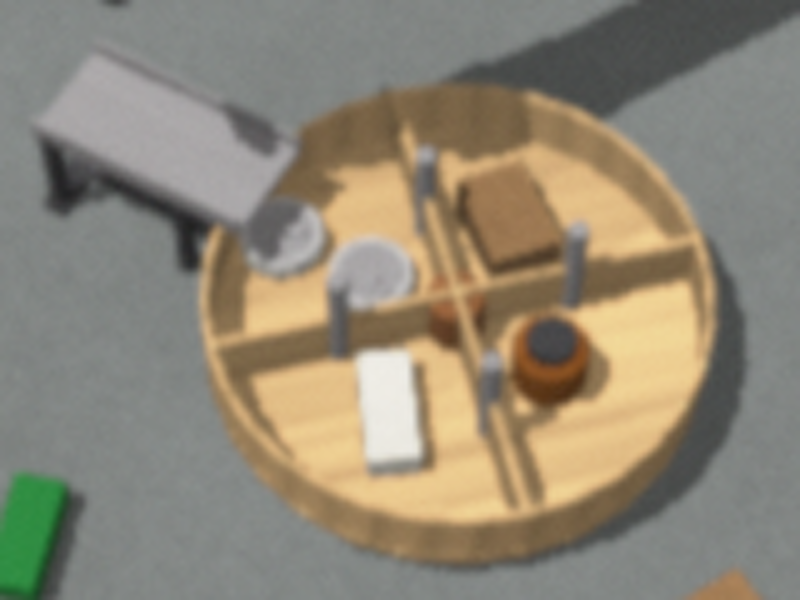

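View pics/w10.png

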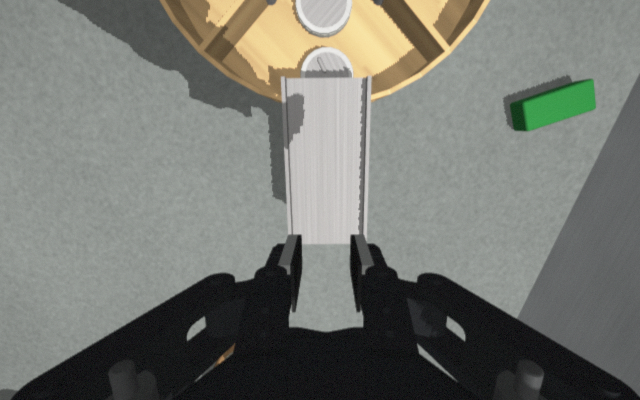

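View pics/t10.png

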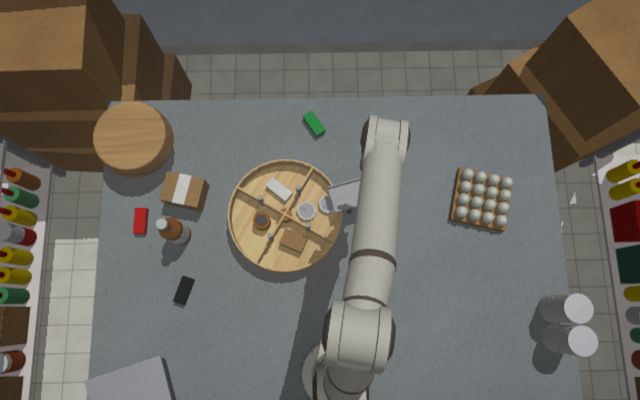

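View pics/t10c.png

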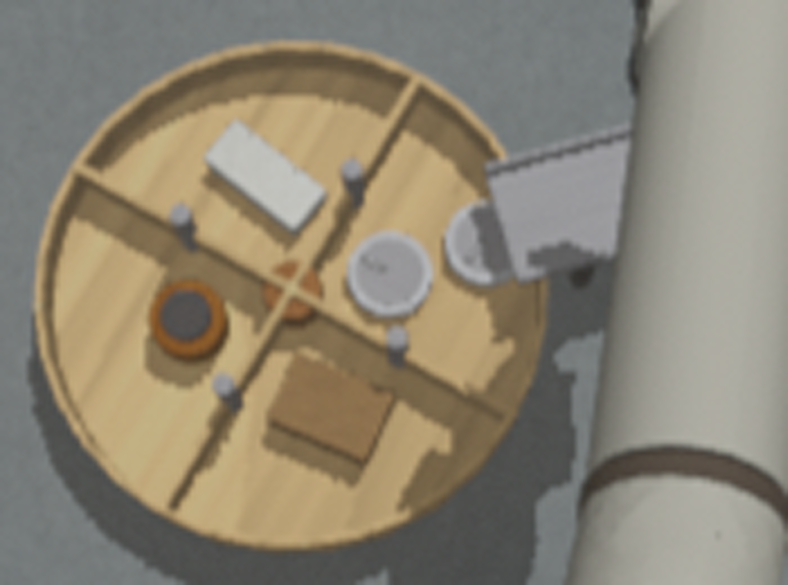

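```bash
python3 - <<'E'
from h import *
cs=optics.camera_info('scene');ct=optics.camera_info('top');w=optics.camera_info('wrist')
S=lambda x,y,z:ray(cs,250+x/5,155+y/5,z)
T=lambda x,y,z:ray(ct,220+x/4.5,150+y/4.5,z)
for n,p in dict(newS=S(285,235,.05),twinS=S(371,272,.05),twinT=T(389,273,.05),newTleft=T(445,243,.05),newWfront=ray(w,328,46,.05)).items():
  d=p[:2]-C;print(n,p,np.hypot(*d),np.degrees(np.arctan2(d[1],d[0])))
E
```

```text
newS [0.55781684 0.01362748 0.05      ] 0.1460431962527033 -74.70814219591918
twinS [0.53523622 0.08366969 0.05      ] 0.07260093299815179 -77.3200766646725
twinT [0.53448612 0.08245307 0.05      ] 0.07363001265287962 -78.09737653375764
newTleft [0.55674558 0.03990882 0.05      ] 0.12055418064078739 -71.90388059968234
newWfront [0.54917651 0.04332867 0.05      ] 0.11511590018349784 -74.95757526618617
```

```bash
python3 -c "
from rig import arm
print(arm.close_job())"
```

```text
the job is handed in; nothing more can be done
None
```

The new tin is in the bin beside its twin, and I handed the job in at about 11.6 s of the 54 s allowed. No verdict is reported back.

- **Carousel:** I straddled one post with the fingers and turned the carousel about 57° clockwise. That left the twin's bin centred on the shelf to within about 1°, and it stayed there for over 4 s before I touched the new tin.
- **Tin:** I slid it off the lip without lifting it, then raised the arm clear of everything.

**Last checks (camera images only):**
- The new tin lies flat in the same bin as its twin. Its centre is about 146 mm from the carousel's axis, against the 175 mm limit; the twin's is about 73 mm.
- Both tins sit near the middle line of the bin, well inside the dividers.
- The jar, carton and bar are still in their bins.
- The bottle, egg tray, box and look-alikes show no visible movement.
- The force on the tool was about 1 N or less in each direction, so it was touching nothing.

The shelf end partly hides the new tin from the top and wrist cameras. Its centre comes mainly from the scene camera; the wrist view's front edge agrees within about 1 mm and the top view's left edge is consistent. No check failed.

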